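# Centre a jar on the lid press by taps and press its lid home

### The job

The jar stands off the middle of the lid press's platen: without lifting it, tap it gently from one side and the other until it is central in the engraved ring, and let go. Then swing the press arm in over it to its stop, press the knob down just until the jar's lid is fully home, no harder, and let the plunger spring back up, leaving the arm there. Leave the finished jar, tally counter and dropper bottle alone.

Things in the scene. Friction and masses are not known exactly. Their poses are not given: they have to be found in the camera images.
- jar: Amber jar on the press platen, 90 mm across, too wide to pinch: glass 28 mm high, black snap lid 15 mm high above it. Origin: middle of its underside; z up. 0.3 to 0.5 kg. Tapped or pushed on its wall with shut upright fingers, tips 8 to 25 mm above the platen; more than 12 N chips it.
- jar_lid (a joint): Height of the jar's lid above home, m: 0 = fully home, 0.004 to 0.0055 at the start; a stiff snap fit that stays where it is and yields downward at about 6 N. Lid top is 43 mm above the jar's underside when home.
- ring_mark (a point): Centre of the engraved ring (dark line, 100 mm across, four ticks outside) on the round aluminium platen, 150 mm across, top 35 mm above the table. Axes: the press's. The platen stands on soft rubber: pushed sideways it sways (0.4 N/mm, up to 8 mm) before the jar slides, and springs back with the jar when let go. This point sways along. It also sinks under load (8 N/mm).
- column_axis (a point): On the upright column's axis at the arm's mid-height, 121 mm above the table (column top 142 mm, 31 mm thick, foot 52 mm); axes: the press's (at yaw 0, x points away from the robot). It stands at rear left, +110 mm x and +110 mm y from the platen centre in those axes, so tap along the press's x and y, not from that corner.
- swing_arm (a joint): Swing of the press arm about the column, rad: 0 = against its hard stop, bell over the platen centre; grows clockwise seen from above, away to the left, to 1.9; 1.4 to 1.75 at the start. Turns lightly (under 1 N at the knob) and stays where left. The knob is 155.6 mm from the column axis.
- knob_centre (a point): Centre of the round black knob on top of the plunger, 30 mm across, 28 mm high, 187 mm above the table when up. Can be gripped from above to swing the arm, then pushed down. Between its underside and the boss of the arm (top 140 mm above the table) are 32 mm of free shaft.
- plunger (a joint): Downward travel of the plunger in the arm, m: 0 = up, 0.030 = end. Spring return: net 2 N at the top, 5.5 N after 22 mm. With the arm in, the bell meets the standing lid after 17 to 19 mm and the lid is home at 22.5 mm plus what the platen sinks.
- bell: Aluminium bell under the plunger, 105 mm across; its 6 mm deep skirt is 97 mm wide inside and passes round the 90 mm lid only if the jar is central. Origin: middle of its inner face, 101 mm above the table when up (skirt edge 95 mm). More than 25 N on the jar breaks it.
- done_jar: Finished jar of the same kind, lid home, 90 mm across, 43 mm high, on the table to the right of the press; origin: middle of its underside.
- counter: Hand tally counter, 50x65x25 mm, on the table at the right front; origin on its underside.
- dropper: Brown dropper bottle, 30 mm across, 102 mm high, at the right rear; origin: middle of its underside.
Not all that is in view belongs to the job. What is shaped like the jar but purple is not meant.

How it is judged:
By the outcome, as a careful person would: the job done as asked, in the order asked, and still so for the second after the job is handed in, with the robot touching nothing.
It also fails if it takes over 72 s, if anything falls off the work surface, if the arm or the gripper's body presses on something with over 40 N, if the wrist force passes 120 N, or if a joint passes its speed limit or range.

### The arm

A 7-joint arm with a two-finger parallel gripper is mounted at the origin on a cart in front of the work surface, level with it; the furniture and walls round the work are solid. World frame = base frame: x ahead of the robot, y to its left, z up, the work surface at z = 0. Lengths are in m, angles in degrees, forces in N, time in s.
With the tool pointing down it reaches from about 0.35 to 0.9 m from the base axis. Payload 19.9 kg.
Tool frame: the origin (TCP) lies at the very end of the fingers, on their centre line; the grasp point (between the pads) lies 19 mm behind it; y points along the fingers, x is the direction in which the jaws open and shut, and the axes are right-handed (so a half turn about y gives the same grasp; the last joint's range is limited). The gripper opens to 85 mm and grips with 20 to 120 N. Pads are 22 mm wide; open, the fingers measure 114 mm over their backs; the gripper's body (76 mm by 85 mm) begins 54 mm behind the grasp point. The pads swing forward as they close: fully open they stand 13 mm farther back than shut.
Start: joints at [-79.326, 23.915, -0.59, 92.452, 0.269, 63.638, -3.037], TCP at [0.141, 0.609, 0.231] pointing down, gripper open.
Joint ranges: [-161.28, 161.28], [-22.2, 115.67], [-73.04, 71.86], [3.21, 147.25], [-68.34, 248.33], [10.77, 114.83], [-161.83, 161.83]. Speed limits (degrees/s): [108.29, 108.29, 136.94, 136.94, 172.46, 172.46, 172.46].

### API

Orientations are given as a 3x3 rotation matrix whose columns are the frame's x, y, z axes.
In Python, from bench import sensors, cams, finish_job gives the robot as it stands.
- The arm moves only by the shell command python3 -m creep 'ROWS' [OPENING] [FORCE]. ROWS is JSON, a list of rows, each an object with "xyz": the shift along the tool's x, y, z in mm, a list of three; "rot": the turn, a rotation vector about the tool's x, y, z in degrees, a list of three. In form: [{"xyz": [tx, ty, tz], "rot": [rx, ry, rz]}, ...]. A call has 1 to 8 rows; each row is the pose to reach, as a shift and turn from the pose measured when the call began, along the tool's axes at that moment; what a row does not reach only later rows make up. A row lasts 1/10 s, in which the tool goes at most 50 mm and 8.59 degrees, less where a joint would pass 70% of its speed; a pose out of reach is approached as far as the arm can. A call with a gripper value outside its range is refused whole. OPENING is the closure, from 0 (fully open) to 1 (shut), set as the call begins (- or left out, the last holds). The fingers move at their own pace and stop on an object; FORCE is the grip in N (left out, the last holds). Time passes only in rows, so rows that repeat a pose let the fingers close. It gives the time, the measured TCP pose, the force and the opening at its end, in the units of the state.
- sensors.state(): the state, without advancing time (a new reading comes with each control period).
- cams.snapshot(name): name is "scene" or "top" or "wrist"; returns (picture, depth): 420x560x3 uint8, red, green, blue; 420x560 float32, m along the optical axis (not along the pixel's ray), 0 where there is no reading.
- cams.camera_info(name): a dict with "fx", "fy", "cx", "cy" (pixels), "D" ([k1, k2, p1, p2, k3] as OpenCV has them; the pictures are not rectified), "world_to_cam" (4x4, takes a point from world to camera coordinates); the wrist camera has in their place "hand_eye" (4x4, takes a point from camera to tool coordinates, whose origin is the TCP and whose axes are the tool frame's). Camera axes: x right, y down, z forward; pixel columns grow to the right and rows downward; lengths in m; the calibration is good to about 2 mm. A picture is of the moment at which its call begins: read the wrist's pose just before it. camera_info takes no time and is no camera call.
- finish_job(): hands the job in, once; it reports no verdict.
The state is a dict: "t": time; "joint_positions": joint angles; "joint_velocities": joint speeds; "joint_torque": joint torques, N m; "ee_pos": TCP position; "eef_rot": TCP orientation; "force": force on the tool from outside, world axes, zero at the start; "wrist_torque": the same for the moment, N m; "grip_width": opening from 0.0 (shut) to 1.0 (fully open).
Only numpy, scipy, OpenCV 4.12 (cv2) and the standard library are available. Lean on these libraries where they do the work, as an engineer would, in place of code of your own. Each camera call takes 0.05 s, during which the arm holds its last target.

## Working session

There is one attempt and no reset: what is moved stays moved. The work goes in short steps, Python scripts to look and compute and a shell command to move; the robot and the scene stay as the last step left them, time stands still between calls to the robot, and variables do not carry over. Pictures are saved under pics/ and viewed, and the job is handed in when it is done.

```bash
ls; mkdir -p pics
python3 - <<'E'
from bench import sensors, cams
import cv2, numpy as np
s=sensors.state(); print({k:np.round(v,4).tolist() for k,v in s.items()})
for n in ("scene","top","wrist"):
    p,d=cams.snapshot(n); cv2.imwrite(f"pics/{n}0.png",p[:,:,::-1]); np.save(f"pics/{n}0.npy",d); np.save(f"pics/{n}0rgb.npy",p)
    print(n,{k:np.round(v,4).tolist() for k,v in cams.camera_info(n).items()})
E
```

```text
pics
{'t': 0.0, 'joint_positions': [-79.3257, 23.9479, -0.5895, 92.4863, 0.2681, 63.6388, -3.0365], 'joint_velocities': [-0.1011, 0.0098, -0.0074, 0.0016, -0.0168, -0.0238, 0.0814], 'joint_torque': [0.0013, -86.4441, 0.6797, -43.4918, 0.0191, 0.0071, -0.0], 'ee_pos': [0.1411, 0.6085, 0.2307], 'eef_rot': [[0.2258, -0.0002, -0.9742], [0.9742, -0.0012, 0.2258], [-0.0012, -1.0, -0.0001]], 'force': [0.6993, -0.0822, -0.0847], 'wrist_torque': [-0.0353, -0.06, -0.0209], 'grip_width': 0.9968}
scene {'fx': 458.1684, 'fy': 458.1684, 'cx': 281.4695, 'cy': 210.6266, 'D': [-0.1356, 0.0, 0.0, 0.0, 0.0], 'world_to_cam': [[0.7498, -0.6616, 0.0126, -0.4363], [-0.2627, -0.315, -0.912, 0.2678], [0.6073, 0.6805, -0.4099, 0.6596], [0.0, 0.0, 0.0, 1.0]]}
top {'fx': 381.8123, 'fy': 381.8123, 'cx': 283.4804, 'cy': 216.3468, 'D': [-0.0601, 0.0, 0.0, 0.0, 0.0], 'world_to_cam': [[0.01, -0.9999, 0.0033, 0.0256], [-0.9882, -0.0104, -0.1527, 0.5866], [0.1527, -0.0017, -0.9883, 0.9596], [0.0, 0.0, 0.0, 1.0]]}
wrist {'fx': 306.5888, 'fy': 306.5888, 'cx': 278.9475, 'cy': 209.0523, 'D': [-0.061, 0.0, 0.0, 0.0, 0.0], 'hand_eye': [[1.0, -0.0012, 0.0, 0.0009], [-0.0004, -0.2989, 0.9543, -0.1425], [-0.0011, -0.9543, -0.2989, 0.0759], [0.0, 0.0, 0.0, 1.0]]}
```

View pics.

View pics/top0.png

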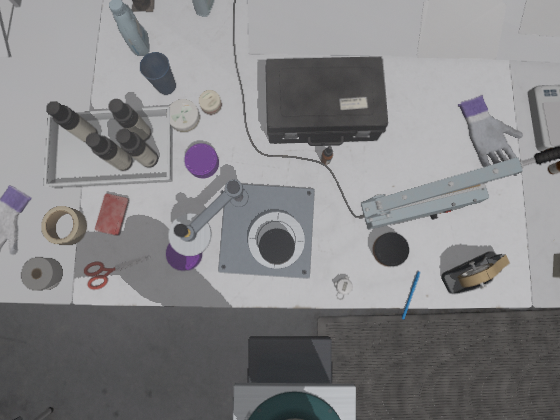

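View pics/scene0.png

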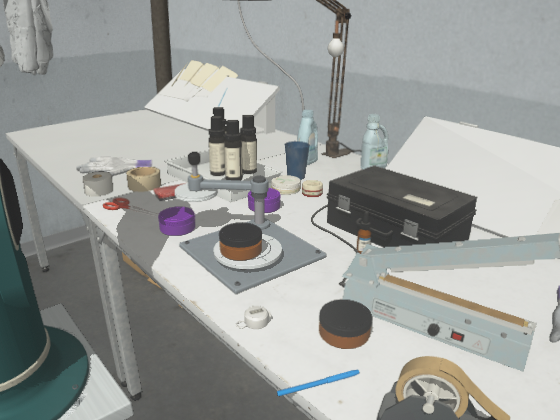

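View pics/wrist0.png

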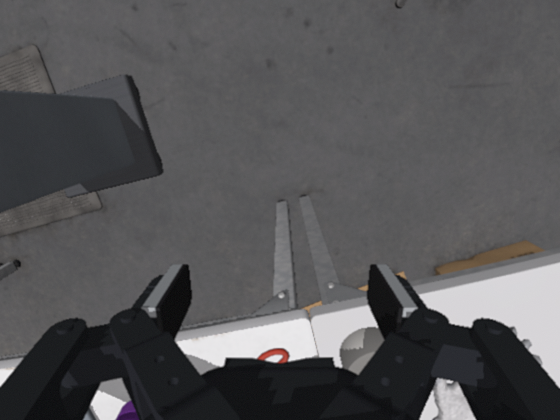

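```bash
cat > h.py <<'E'
import numpy as np, cv2
from bench import sensors, cams
def ray(n,uv,T=None):
    i=cams.camera_info(n); K=np.array([[i['fx'],0,i['cx']],[0,i['fy'],i['cy']],[0,0,1]])
    q=cv2.undistortPoints(np.array(uv,float).reshape(-1,1,2),K,np.array(i['D'],float))[:,0]
    d=np.c_[q,np.ones(len(q))]
    if T is None:
        W=np.linalg.inv(np.array(i['world_to_cam']))
    else: W=T@np.array(i['hand_eye'])
    return W[:3,3], d@W[:3,:3].T
def onplane(n,uv,z,T=None):
    o,d=ray(n,uv,T); return o+d*((z-o[2])/d[:,2])[:,None]
def proj(n,P):
    i=cams.camera_info(n); K=np.array([[i['fx'],0,i['cx']],[0,i['fy'],i['cy']],[0,0,1]])
    M=np.array(i['world_to_cam']); r,_=cv2.Rodrigues(M[:3,:3])
    return cv2.projectPoints(np.array(P,float).reshape(-1,1,3),r,M[:3,3],K,np.array(i['D'],float))[0][:,0]
def pose(s):
    T=np.eye(4);T[:3,:3]=s['eef_rot'];T[:3,3]=s['ee_pos'];return T
def shot(n,name):
    s=sensors.state(); p,d=cams.snapshot(n); cv2.imwrite(f"pics/{name}.png",p[:,:,::-1]); np.save(f"pics/{name}rgb.npy",p); np.save(f"pics/{name}.npy",d)
    return p,d,pose(s)
def crop(name,out,x0,x1,y0,y1,k):
    p=cv2.imread(f"pics/{name}.png")[y0:y1,x0:x1]
    cv2.imwrite(f"pics/{out}.png",cv2.resize(p,None,fx=k,fy=k,interpolation=cv2.INTER_CUBIC))
E
python3 - <<'E'
from h import *
crop("top0","tc0",160,325,170,285,4.8)
crop("scene0","sc0",150,330,145,290,4)
E
```

```text
(no output)
```

View pics/tc0.png

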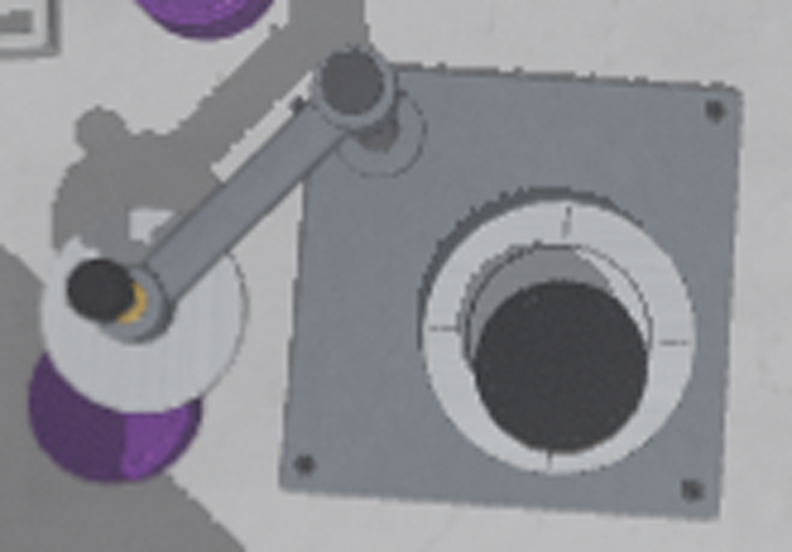

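View pics/sc0.png

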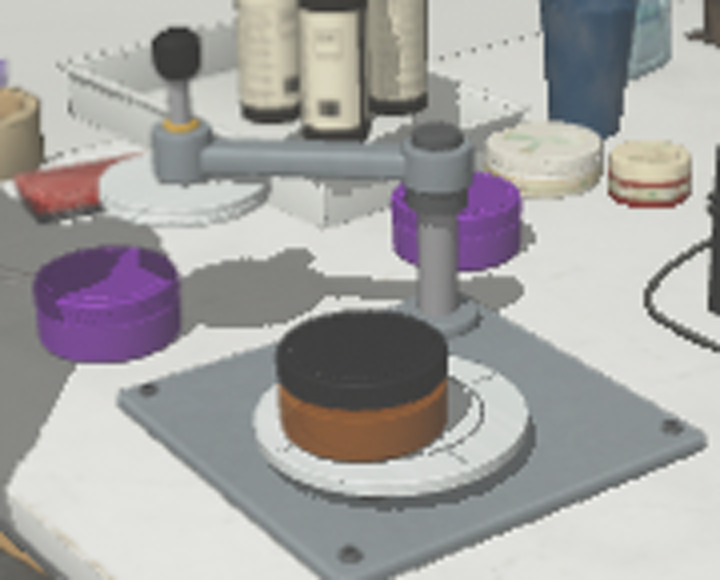

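```bash
cat > meas.py <<'E'
from h import *
def circ(P):
    A=np.c_[2*P[:,:2],np.ones(len(P))]; s=np.linalg.lstsq(A,(P[:,:2]**2).sum(1),rcond=None)[0]
    return s[:2], np.sqrt(s[2]+s[:2]@s[:2])
def rfit(n,c,z,T=None,R=None,tol=.003):
    P=onplane(n,c,z,T)
    best=None
    rng=np.random.default_rng(0)
    for _ in range(300):
        cc,r=circ(P[rng.choice(len(P),3,False)])
        if R and abs(r-R)>.004: continue
        k=abs(np.hypot(*(P[:,:2]-cc).T)-r)<tol
        if best is None or k.sum()>best.sum(): best=k
    cc,r=circ(P[best]); return cc,r,best.mean()
def cont(m,lo=100):
    cs,_=cv2.findContours(m.astype(np.uint8),cv2.RETR_EXTERNAL,cv2.CHAIN_APPROX_NONE)
    return [c[:,0] for c in cs if cv2.contourArea(c)>lo]
E
python3 - <<'E'
from meas import *
p=np.load("pics/top0rgb.npy").astype(int)
x0,y0=245,205; sub=p[y0:275,x0:310]
g=sub.max(2)
print(np.percentile(g,[5,25,50,75,95]))
for c in cont(g>165,50):
    print('platen',len(c),rfit("top",c+[x0,y0],.035,R=.075))
for c in cont(g<85,50):
    for z in(.078,.083): print('lid',len(c),rfit("top",c+[x0,y0],z,R=.045))
q=lambda u,v:(160+u/4.8-.5+.0,170+v/4.8-.5)
t=onplane("top",[q(442,328),q(676,342),q(568,220),q(549,460)],.035); print(t, t.mean(0))
d=t[2]-t[3]; e=t[0]-t[1]; print('yaw',np.degrees(np.arctan2(d[1],d[0])),np.degrees(np.arctan2(-e[0],e[1])))
print('corner plate')
h=onplane("top",[q(715,111),q(692,490),q(305,465)],.006); print(h)
d=h[0]-h[1]; e=h[2]-h[1]; print('yaw',np.degrees(np.arctan2(d[1],d[0])),np.degrees(np.arctan2(-e[0],e[1])))
print('coltop',onplane("top",[q(352,83)],.142)); print('knob',onplane("top",[q(98,289)],.201))
E
```

```text
[ 67.  99. 135. 153. 187.]
platen 156 (array([0.52563906, 0.05062768]), np.float64(0.07282296803217866), np.float64(1.0))
lid 97 (array([0.50650064, 0.04906631]), np.float64(0.043205530006194856), np.float64(1.0))
lid 97 (array([0.5061172 , 0.04898427]), np.float64(0.04298046901934144), np.float64(1.0))
[[ 0.52967344  0.11509016  0.035     ]
 [ 0.52330563 -0.01342798  0.035     ]
 [ 0.59042509  0.04663435  0.035     ]
 [ 0.45830114  0.05535898  0.035     ]] [0.52542632 0.05091388 0.035     ]
yaw -3.777967210039202 -2.836568470666186
corner plate
[[ 0.65938009 -0.03680763  0.006     ]
 [ 0.44317464 -0.02402651  0.006     ]
 [ 0.45468847  0.19250046  0.006     ]]
yaw -3.383138292294129 -3.0438375135131848
coltop [[0.64197532 0.15431189 0.142     ]]
knob [[0.52987187 0.2608524  0.201     ]]
```

```bash
cat > go.py <<'E'
import sys
from h import *
# target world x y z yaw(deg of tool x, tool y down)
s=sensors.state(); R=np.array(s['eef_rot']); p=np.array(s['ee_pos'])
x,y,z,yaw=map(float,sys.argv[1:5]); a=np.radians(yaw)
Rt=np.array([[np.cos(a),0,-np.sin(a)],[np.sin(a),0,np.cos(a)],[0,-1,0]]);
Rt[:,2]=np.cross(Rt[:,0],Rt[:,1])
d=R.T@(np.array([x,y,z])-p)*1000
rv=np.degrees(cv2.Rodrigues(R.T@Rt)[0][:,0])
print('t',s['t'],'xyz',np.round(d,1),'rot',np.round(rv,2),'F',np.round(s['force'],2),'p',np.round(p,4),'yaw',round(np.degrees(np.arctan2(R[1,0],R[0,0])),2),'q7',round(s['joint_positions'][6],1))
E
python3 go.py .30 .35 .231 37; python3 go.py .427 .0534 .231 -3.2
```

```text
t 0.15 xyz [-216.     0.  -213.2] rot [ 2.000e-02  3.995e+01 -5.000e-02] F [-0.39  0.27  0.28] p [0.1411 0.6086 0.2308] yaw 76.95 q7 -3.0
t 0.15 xyz [-4.763e+02  3.000e-01 -4.039e+02] rot [ 4.000e-02  8.015e+01 -4.000e-02] F [-0.39  0.27  0.28] p [0.1411 0.6086 0.2308] yaw 76.95 q7 -3.0
```

```bash
python3 -m creep '[{"xyz":[-36,0,-35],"rot":[0,7,0]},{"xyz":[-72,0,-70],"rot":[0,14,0]},{"xyz":[-108,0,-105],"rot":[0,21,0]},{"xyz":[-144,0,-140],"rot":[0,28,0]},{"xyz":[-180,0,-175],"rot":[0,35,0]},{"xyz":[-216,0,-213],"rot":[0,40,0]},{"xyz":[-252,0,-243],"rot":[0,46,0]},{"xyz":[-288,0,-273],"rot":[0,52,0]}]' 1 20; python3 go.py .427 .0534 .15 -3.2
```

```text
t: 0.95
ee_pos: [0.3426, 0.2643, 0.2311]
eef_rot: [[0.909, -0.0, -0.418], [0.418, -0.001, 0.909], [-0.0, -1.0, -0.001]]
force: [1.6, 0.1, 0.3]
grip_width: 0.003
t 0.95 xyz [ -11.4   81.3 -226.8] rot [ 4.000e-02  2.788e+01 -2.000e-02] F [1.55 0.08 0.28] p [0.3426 0.2643 0.2311] yaw 24.68 q7 -15.5
```

```bash
python3 -m creep '[{"xyz":[-2,0,-35],"rot":[0,5,0]},{"xyz":[-4,0,-72],"rot":[0,10,0]},{"xyz":[-6,0,-110],"rot":[0,15,0]},{"xyz":[-8,10,-150],"rot":[0,20,0]},{"xyz":[-10,30,-190],"rot":[0,25,0]},{"xyz":[-11.4,60,-227],"rot":[0,27.9,0]},{"xyz":[-11.4,81,-227],"rot":[0,27.9,0]},{"xyz":[-11.4,81,-227],"rot":[0,27.9,0]}]'; python3 go.py .427 .0534 .053 -3.2
python3 - <<'E'
from h import *
shot("wrist","w1"); shot("top","t1")
E
```

```text
t: 1.75
ee_pos: [0.4258, 0.0521, 0.1483]
eef_rot: [[0.998, -0.004, 0.058], [-0.058, -0.003, 0.998], [-0.004, -1.0, -0.003]]
force: [-0.2, 0.3, 0.6]
grip_width: -0.004
t 1.75 xyz [ 1.5 95.3  1.7] rot [ 0.17 -0.12 -0.22] F [-0.18  0.32  0.57] p [0.4258 0.0521 0.1483] yaw -3.32 q7 -5.6
```

View pics/w1.png

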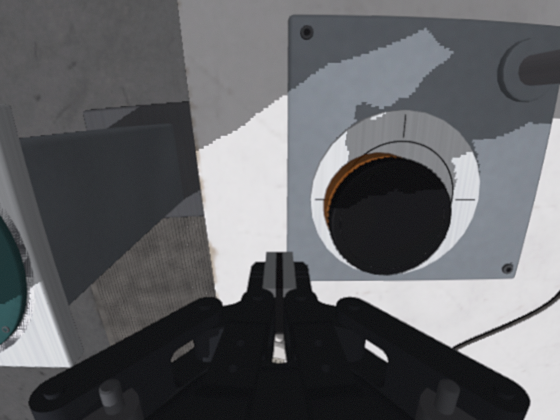

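View pics/t1.png

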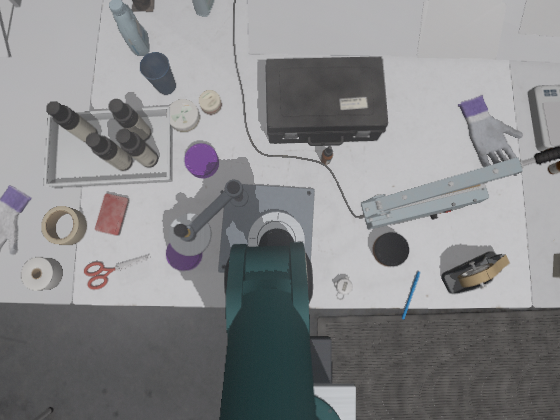

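```bash
cat > wm.py <<'E'
import sys
from meas import *
EX=np.array([.9984,-.0558]);EY=np.array([.0558,.9984])
def wmeas(name,p,T):
    g=p.astype(int); mx=g.max(2); d=np.load(f"pics/{name}.npy")
    # dark lid: dark pixels, above-finger rows
    m=(mx<60); 
    out=None
    H,W=mx.shape
    # world height by depth
    v,u=np.mgrid[:H,:W]; o,r=ray("wrist",np.c_[u.ravel(),v.ravel()],T)
    P=(o+r*d.ravel()[:,None]).reshape(H,W,3); z=P[...,2]
    lidm=(abs(z-.082)<.006)&(d>0)&(P[...,0]>.42)&(P[...,0]<.62)&(abs(P[...,1]-.05)<.1)&(mx<90)
    plm=(abs(z-.035)<.007)&(d>0)&(P[...,0]>.42)&(P[...,0]<.64)&(abs(P[...,1]-.05)<.1)
    print('zlid',np.median(z[lidm]),'zpl',np.median(z[plm]),lidm.sum(),plm.sum())
    lc=max(cont(lidm),key=len); 
    k=(lc[:,0]>2)&(lc[:,0]<W-3)&(lc[:,1]>2)
    l=rfit("wrist",lc[k],.0826,T,R=.045,tol=.0015); print('lid',l)
    cs=cont(plm|lidm); c=max(cs,key=len)
    k=(c[:,0]>2)&(c[:,0]<W-3)&(c[:,1]>2)
    q=rfit("wrist",c[k],.035,T,R=.075,tol=.0015); print('pl',q)
    D=l[0]-q[0]; print('offset world',D*1000,'press x,y mm',D@EX*1000,D@EY*1000)
    vis=p[:,:,::-1].copy(); cv2.drawContours(vis,[lc[:,None]],-1,(0,255,0),1); cv2.drawContours(vis,[c[:,None]],-1,(0,0,255),1); cv2.imwrite(f"pics/{name}v.png",vis)
if __name__=="__main__":
    n=sys.argv[1]; p,d,T=shot("wrist",n); wmeas(n,p,T)
E
python3 - <<'E'
from wm import *
p=np.load("pics/w1rgb.npy"); wmeas("w1",p,pose(sensors.state()))
E
```

```text
zlid 0.08531414732248545 zpl 0.037377794137003595 11186 9544
lid (array([0.50881036, 0.05246517]), np.float64(0.04511763134818279), np.float64(1.0))
pl (array([0.53007996, 0.05382987]), np.float64(0.0750646873243564), np.float64(0.9957805907172996))
offset world [-21.26959792  -1.36469555] press x,y mm -21.15941655330337 -2.5493556010278957
```

View pics/w1v.png

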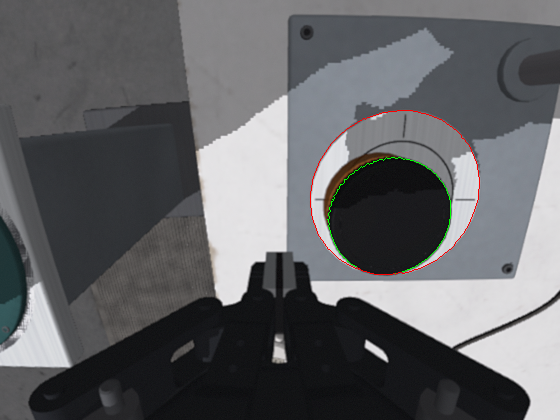

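```bash
python3 -m creep '[{"xyz":[0,35,1.5],"rot":[0.1,0,-0.2]},{"xyz":[0,70,3],"rot":[0.2,0,-0.2]},{"xyz":[0,94,3],"rot":[0.2,0,-0.2]},{"xyz":[0,95,3],"rot":[0.2,0,-0.2]},{"xyz":[4,95,3],"rot":[0.2,0,-0.2]}]'; python3 go.py .44 .0555 .053 -3.2; python3 wm.py w2
```

```text
t: 2.35
ee_pos: [0.4314, 0.0568, 0.0568]
eef_rot: [[0.999, 0.003, 0.055], [-0.055, 0.003, 0.999], [0.003, -1.0, 0.003]]
force: [-0.7, -0.3, 0.9]
grip_width: 0.0
t 2.35 xyz [ 8.7  3.8 -0.9] rot [-0.18  0.07  0.17] F [-0.73 -0.3   0.86] p [0.4314 0.0568 0.0568] yaw -3.13 q7 3.7
zlid 0.08271040696922273 zpl 0.03463846902002113 21907 17181
lid (array([0.50565919, 0.05137898]), np.float64(0.045197017806044244), np.float64(0.7585551330798479))
pl (array([0.52705307, 0.05300991]), np.float64(0.07421452529906893), np.float64(0.40848806366047746))
offset world [-21.39388628  -1.63092766] press x,y mm -21.26865030096739 -2.822097032789624
```

View pics/w2v.png

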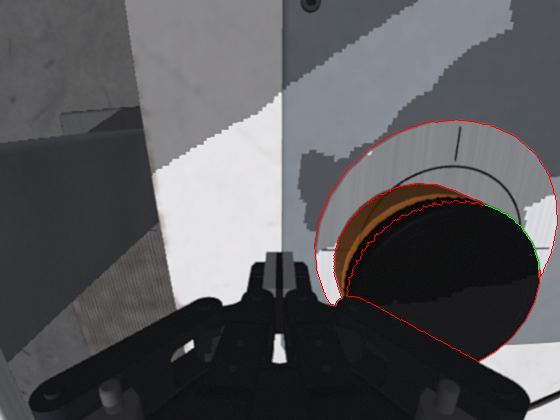

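```bash
python3 -m creep '[{"xyz":[4,2,0],"rot":[0,0,0]},{"xyz":[7,3,0],"rot":[0,0,0]},{"xyz":[10,3,0],"rot":[0,0,0]},{"xyz":[12,3,0],"rot":[0,0,0]},{"xyz":[14,3,0],"rot":[0,0,0]},{"xyz":[16,3,0],"rot":[0,0,0]},{"xyz":[18,3,0],"rot":[0,0,0]},{"xyz":[20,3,0],"rot":[0,0,0]}]'; python3 wm.py w3
```

```text
t: 3.2
ee_pos: [0.4526, 0.0557, 0.0544]
eef_rot: [[0.998, 0.005, 0.055], [-0.055, 0.003, 0.998], [0.004, -1.0, 0.004]]
force: [-2.1, 0.8, 0.9]
grip_width: 0.0
zlid 0.0826622782602765 zpl 0.034635138584229536 20360 17908
lid (array([0.5089937 , 0.05105103]), np.float64(0.04518631994291902), np.float64(0.5539143279172821))
pl (array([0.53035004, 0.05235689]), np.float64(0.07439730900358842), np.float64(0.37269681742043553))
offset world [-21.35634886  -1.30586136] press x,y mm -21.24931164194109 -2.495456249189627
```

```bash
python3 -m creep '[{"xyz":[2,1,0],"rot":[0,0,-0.2]},{"xyz":[4,1,0],"rot":[0,0,-0.2]},{"xyz":[6,1,0],"rot":[0,0,-0.2]},{"xyz":[8,1,0],"rot":[0,0,-0.2]},{"xyz":[10,1,0],"rot":[0,0,-0.2]},{"xyz":[12,1,0],"rot":[0,0,-0.2]},{"xyz":[14,1,0],"rot":[0,0,-0.2]},{"xyz":[16,1,0],"rot":[0,0,-0.2]}]'; python3 wm.py w4
```

```text
t: 4.05
ee_pos: [0.4691, 0.0549, 0.0534]
eef_rot: [[0.998, 0.008, 0.055], [-0.055, 0.003, 0.998], [0.008, -1.0, 0.004]]
force: [-2.3, 1.2, 0.0]
grip_width: 0.002
zlid 0.08266984223670813 zpl 0.03466911089428969 20035 18010
lid (array([0.52524797, 0.04947866]), np.float64(0.04521173005850691), np.float64(0.5458452722063037))
pl (array([0.5332382 , 0.05237397]), np.float64(0.07406083715152084), np.float64(0.33996815286624205))
offset world [-7.9902379  -2.89530558] press x,y mm -7.815895473148836 -3.336528362594479
```

```bash
python3 -m creep '[{"xyz":[1.5,0,0],"rot":[0,0,-0.3]},{"xyz":[3,0,0],"rot":[0,0,-0.3]},{"xyz":[4.5,0,0],"rot":[0,0,-0.3]},{"xyz":[6,0,0],"rot":[0,0,-0.3]},{"xyz":[6.5,0,0],"rot":[0,0,-0.3]},{"xyz":[7,0,0],"rot":[0,0,-0.3]}]'; python3 wm.py w5
```

```text
t: 4.7
ee_pos: [0.4764, 0.0545, 0.0536]
eef_rot: [[0.998, 0.014, 0.055], [-0.055, 0.003, 0.998], [0.014, -1.0, 0.004]]
force: [-1.5, -0.0, -0.4]
grip_width: -0.001
zlid 0.08279325236457588 zpl 0.03480226223985822 19959 18321
lid (array([0.53249969, 0.04891963]), np.float64(0.045358901706957604), np.float64(0.5502873563218391))
pl (array([0.53253995, 0.05253387]), np.float64(0.0740470562381985), np.float64(0.3252730109204368))
offset world [-0.04025834 -3.61424252] press x,y mm 0.16148080464142375 -3.6107061459458127
```

```bash
python3 -m creep '[{"xyz":[-2,0,0],"rot":[0,0,0.2]},{"xyz":[-4,0,0],"rot":[0,0,0.4]},{"xyz":[-6,0,0],"rot":[0,0,0.6]},{"xyz":[-9,0,0],"rot":[0,0,0.8]},{"xyz":[-15,0,0],"rot":[0,0,0.8]},{"xyz":[-25,-10,-4],"rot":[0,0,0.8]},{"xyz":[-35,-50,-20],"rot":[0,0,0.8]},{"xyz":[-35,-95,-40],"rot":[0,0,0.8]}]';python3 -m creep '[{"xyz":[0,0,0],"rot":[0,0,0]},{"xyz":[0,0,0],"rot":[0,0,0]}]'; python3 wm.py w6; python3 go.py .525 -0.03 .14 -3.2
```

```text
t: 5.55
ee_pos: [0.4357, 0.0159, 0.1479]
eef_rot: [[0.999, -0.004, 0.054], [-0.054, 0.003, 0.999], [-0.004, -1.0, 0.002]]
force: [0.7, 0.5, 0.0]
grip_width: 0.005
t: 5.75
ee_pos: [0.4357, 0.0161, 0.1486]
eef_rot: [[0.999, -0.002, 0.054], [-0.054, 0.004, 0.999], [-0.002, -1.0, 0.004]]
force: [1.0, 1.2, -0.6]
grip_width: -0.005
zlid 0.08276213305340234 zpl 0.03472926831101564 12478 11273
lid (array([0.52853471, 0.04877454]), np.float64(0.04441449253950506), np.float64(1.0))
pl (array([0.52779537, 0.05242497]), np.float64(0.07414973515844461), np.float64(0.8630952380952381))
offset world [ 0.73934025 -3.65042941] press x,y mm 0.9418512697494894 -3.6033335354493397
t 5.8 xyz [ 92.    7.3 -41.5] rot [-0.18  0.14 -0.2 ] F [ 0.69 -0.78 -0.57] p [0.4353 0.0163 0.1478] yaw -3.06 q7 1.1
```

View pics/w6v.png

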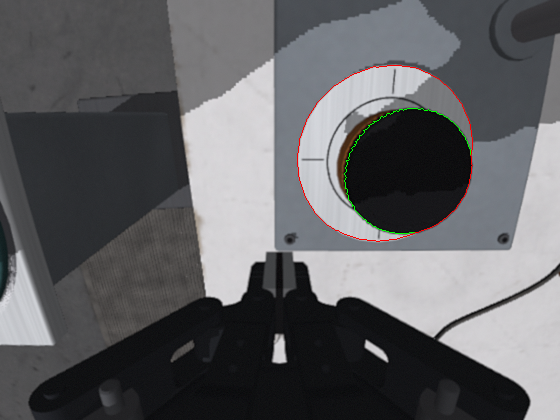

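```bash
python3 -m creep '[{"xyz":[20,0,-30],"rot":[0,0,0]},{"xyz":[50,0,-46],"rot":[0,0,0]},{"xyz":[85,0,-46],"rot":[-0.2,0,-0.2]},{"xyz":[91,30,-46],"rot":[-0.2,0,-0.2]},{"xyz":[91,65,-46],"rot":[-0.2,0,-0.2]},{"xyz":[91,92,-46],"rot":[-0.2,0,-0.2]},{"xyz":[91,95,-45],"rot":[-0.2,0,-0.2]},{"xyz":[91,95,-42],"rot":[-0.2,0,-0.2]}]'; python3 wm.py w7; python3 go.py .5255 -0.01 .053 -3.2
```

```text
t: 6.6
ee_pos: [0.523, -0.0303, 0.0516]
eef_rot: [[0.999, -0.002, 0.054], [-0.054, -0.001, 0.999], [-0.002, -1.0, -0.001]]
force: [0.8, 0.4, 0.2]
grip_width: -0.002
zlid 0.08284753589101014 zpl 0.03474135625397062 48419 12478
lid (array([0.53017409, 0.04803367]), np.float64(0.04375854849756369), np.float64(1.0))
pl (array([0.52847959, 0.05199369]), np.float64(0.07388738816966821), np.float64(0.9933774834437086))
offset world [ 1.69449883 -3.96002431] press x,y mm 1.9127569922699164 -3.8591352331800595
t 6.65 xyz [ 0.7 -0.4 19.5] rot [ 0.02  0.16 -0.02] F [0.13 0.81 0.43] p [ 0.5238 -0.0295  0.0526] yaw -3.04 q7 17.4
```

View pics/w7v.png

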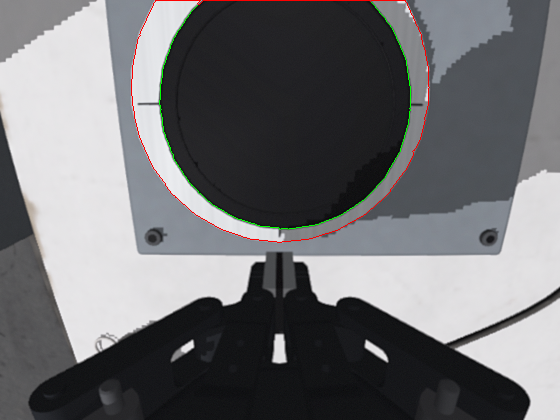

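```bash
python3 -m creep '[{"xyz":[1,0,5],"rot":[0,0,0]},{"xyz":[2,0,10],"rot":[0,0,0]},{"xyz":[2,0,14],"rot":[0,0,0]},{"xyz":[2,0,17],"rot":[0,0,0]},{"xyz":[2,0,19],"rot":[0,0,0]},{"xyz":[2,0,21],"rot":[0,0,0]},{"xyz":[2,0,23],"rot":[0,0,0]},{"xyz":[2,0,25],"rot":[0,0,0]}]'
python3 - <<'E'
import re
s=open('wm.py').read()
s=s.replace("    D=l[0]-q[0]","""    from scipy.optimize import least_squares
    def fx(cc,z,R,c0):
        P=onplane('wrist',cc,z,T)[:,:2]; P=P[abs(np.hypot(*(P-c0).T)-R)<.004]
        return least_squares(lambda a:np.hypot(*(P-a).T)-R,c0,loss='soft_l1',f_scale=.0005).x
    lk=lc[(lc[:,0]>2)&(lc[:,0]<W-3)&(lc[:,1]>2)]
    F=fx(lk,.0826,.0450,l[0])-fx(c[k],.035,.0747,q[0]); print('fixedR press',F@EX*1000,F@EY*1000)
    D=l[0]-q[0]""")
open('wm.py','w').write(s)
E
python3 wm.py w8
```

```text
t: 7.45
ee_pos: [0.5271, -0.0048, 0.0526]
eef_rot: [[0.999, -0.0, 0.053], [-0.053, -0.001, 0.999], [-0.0, -1.0, -0.001]]
force: [0.4, -0.9, 0.4]
grip_width: -0.003
zlid 0.0827924694793736 zpl 0.03468624655271213 44012 19949
lid (array([0.53035958, 0.05173792]), np.float64(0.04380686381423541), np.float64(0.8725617685305592))
pl (array([0.52866455, 0.05567676]), np.float64(0.07387989020869164), np.float64(0.840153452685422))
fixedR press 1.9088203057573119 -4.708037094965146
offset world [ 1.69503519 -3.93883329] press x,y mm 1.912110034338247 -3.837948192969301
```

```bash
python3 -m creep '[{"xyz":[0,0,1.5],"rot":[0,0,0]},{"xyz":[0,0,3],"rot":[0,0,0]},{"xyz":[0,0,4.5],"rot":[0,0,0]},{"xyz":[0,0,5.5],"rot":[0,0,0]},{"xyz":[0,0,6],"rot":[0,0,0]},{"xyz":[0,0,6],"rot":[0,0,0]}]'; python3 wm.py w9
```

```text
t: 8.1
ee_pos: [0.5274, 0.0016, 0.0525]
eef_rot: [[0.999, -0.0, 0.053], [-0.053, -0.0, 0.999], [-0.0, -1.0, -0.0]]
force: [0.1, -2.3, 0.1]
grip_width: 0.001
zlid 0.08277330130881591 zpl 0.03466519601947396 43931 19317
lid (array([0.53041377, 0.05824812]), np.float64(0.043717615870681195), np.float64(0.8454661558109834))
pl (array([0.52859511, 0.05840244]), np.float64(0.07381257118466618), np.float64(0.8539325842696629))
fixedR press 1.853523211676249 -0.6902334055197467
offset world [ 1.81865761 -0.15432019] press x,y mm 1.8243588218238769 -0.05259218394079493
```

```bash
python3 -m creep '[{"xyz":[0,0,-2],"rot":[0,0,0]},{"xyz":[0,0,-4],"rot":[0,0,0]},{"xyz":[0,0,-6],"rot":[0,0,0]},{"xyz":[0,0,-10],"rot":[0,0,0]},{"xyz":[0,-5,-20],"rot":[0,0,0]},{"xyz":[0,-50,-27],"rot":[0,0,0]},{"xyz":[0,-100,-27],"rot":[0,0,0]},{"xyz":[0,-147,-27],"rot":[0,0,0]}]'; python3 -m creep '[{"xyz":[0,0,0],"rot":[0,0,0]},{"xyz":[0,0,0],"rot":[0,0,0]},{"xyz":[0,0,0],"rot":[0,0,0]}]'; python3 wm.py w10;  python3 - <<'E'
from h import *
shot("top","t10"); 
crop("w10v","w10c",150,410,0,200,3)
E
```

```text
t: 8.95
ee_pos: [0.5256, -0.0267, 0.2017]
eef_rot: [[0.999, -0.001, 0.055], [-0.055, -0.001, 0.999], [-0.001, -1.0, -0.001]]
force: [0.3, 0.1, 0.1]
grip_width: -0.002
t: 9.25
ee_pos: [0.525, -0.027, 0.201]
eef_rot: [[0.998, -0.002, 0.055], [-0.055, -0.001, 0.998], [-0.002, -1.0, -0.001]]
force: [0.4, 0.6, 0.2]
grip_width: 0.002
zlid 0.08281958969864797 zpl 0.034730220381763155 9584 9551
lid (array([0.53027965, 0.05208346]), np.float64(0.04396588875722905), np.float64(1.0))
pl (array([0.5283463, 0.052078 ]), np.float64(0.07391256429762312), np.float64(1.0))
fixedR press 1.9861774753220205 -0.0440349263551225
offset world [1.93335615 0.00545665] press x,y mm 1.9299582950330074 0.1133291913976202
```

View pics/w10c.png

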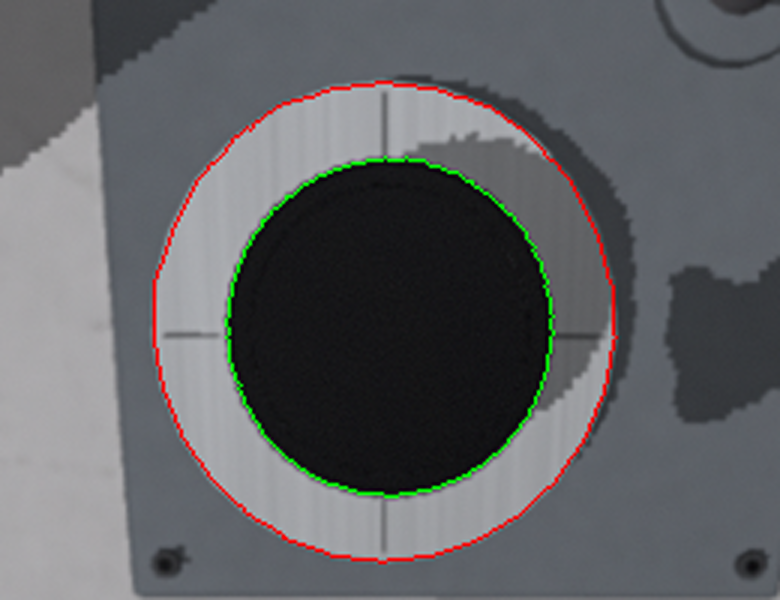

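View pics/t10.png

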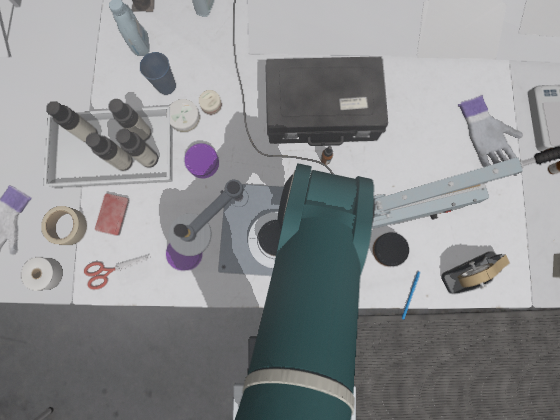

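```bash
python3 -m creep '[{"xyz":[25,0,26],"rot":[0,0,0]},{"xyz":[50,0,52],"rot":[0,0,0]},{"xyz":[76,5,78],"rot":[0,0,-0.1]},{"xyz":[76,40,79],"rot":[0,0,-0.1]},{"xyz":[76,80,79],"rot":[0,0,-0.1]},{"xyz":[76,120,79],"rot":[0,0,-0.1]},{"xyz":[76,147,79],"rot":[0,0,-0.1]},{"xyz":[76,148,79],"rot":[0,0,-0.1]}]'; python3 wm.py w11; python3 go.py .60 .048 .053 -3.2
```

```text
t: 10.15
ee_pos: [0.6022, 0.047, 0.0481]
eef_rot: [[0.998, -0.008, 0.055], [-0.055, -0.003, 0.998], [-0.008, -1.0, -0.003]]
force: [0.0, -0.4, 0.7]
grip_width: 0.001
zlid 0.08280397794225172 zpl 0.03476030105216063 24022 18244
lid (array([0.53284716, 0.05303006]), np.float64(0.04530012372484099), np.float64(0.745945945945946))
pl (array([0.52941143, 0.05299975]), np.float64(0.07410947108586835), np.float64(0.2726027397260274))
fixedR press 3.341997346434355 1.2511467408136467
offset world [3.43572611 0.03030246] press x,y mm 3.428538075084663 0.2219674959315666
t 10.2 xyz [-3.5 -2.5  0.8] rot [ 0.16  0.03 -0.27] F [ 0.24 -0.55  0.1 ] p [0.6035 0.047  0.0505] yaw -3.17 q7 9.1
```

View pics/w11v.png

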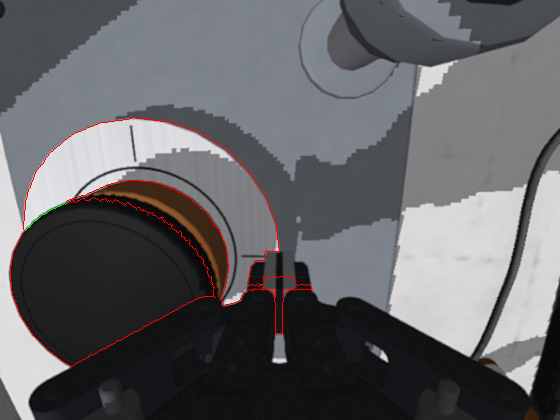

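```bash
python3 -m creep '[{"xyz":[-4,-3,1],"rot":[0.1,0,-0.2]},{"xyz":[-8,-3,1],"rot":[0.1,0,-0.3]},{"xyz":[-12,-3,1],"rot":[0.1,0,-0.3]},{"xyz":[-15,-3,1],"rot":[0.1,0,-0.3]},{"xyz":[-17,-3,1],"rot":[0.1,0,-0.3]},{"xyz":[-19,-3,1],"rot":[0.1,0,-0.3]},{"xyz":[-20,-3,1],"rot":[0.1,0,-0.3]}]'; python3 wm.py w12; python3 go.py .579 .0495 .053 -3.2
```

```text
t: 10.9
ee_pos: [0.5837, 0.0492, 0.0538]
eef_rot: [[0.998, 0.001, 0.055], [-0.055, -0.001, 0.998], [0.001, -1.0, -0.001]]
force: [2.2, -0.7, 2.3]
grip_width: 0.002
zlid 0.08261109808546682 zpl 0.03460505903263528 21336 16861
lid (array([0.52842058, 0.05319037]), np.float64(0.04497718395877345), np.float64(0.5582386363636364))
pl (array([0.52497744, 0.05318602]), np.float64(0.0738479162791494), np.float64(0.3200624512099922))
fixedR press 3.479999118340977 1.196390481983942
offset world [3.44314463 0.00434967] press x,y mm 3.4373928884946277 0.19647018475654493
t 10.95 xyz [-4.6  0.7  0.1] rot [0.06 0.03 0.05] F [ 0.12 -0.05  1.19] p [0.5836 0.0491 0.0537] yaw -3.17 q7 8.9
```

```bash
python3 -m creep '[{"xyz":[-1,0,0],"rot":[0,0,0]},{"xyz":[-2,0,0],"rot":[0,0,0]},{"xyz":[-3,0,0],"rot":[0,0,0]},{"xyz":[-3.7,0,0],"rot":[0,0,0]},{"xyz":[-3.7,0,0],"rot":[0,0,0]}]'; python3 wm.py w13
```

```text
t: 11.45
ee_pos: [0.5799, 0.0493, 0.0537]
eef_rot: [[0.998, 0.001, 0.055], [-0.055, -0.001, 0.998], [0.001, -1.0, -0.001]]
force: [2.4, -0.0, 1.0]
grip_width: 0.001
zlid 0.08262174326892822 zpl 0.034606502099762015 21353 16965
lid (array([0.52464726, 0.05346465]), np.float64(0.044949133761602665), np.float64(0.5609756097560976))
pl (array([0.52229576, 0.05351146]), np.float64(0.07373523156080448), np.float64(0.31703470031545744))
fixedR press 2.3845819626393285 1.1745787737436058
offset world [ 2.35150123 -0.04681071] press x,y mm 2.3503508655653174 0.08447795210551823
```

```bash
python3 -m creep '[{"xyz":[-0.5,0,0],"rot":[0,0,0]},{"xyz":[-0.9,0,0],"rot":[0,0,0]},{"xyz":[-0.9,0,0],"rot":[0,0,0]}]'; python3 wm.py w14;  python3 -m creep '[{"xyz":[2,0,0],"rot":[0,0,0]},{"xyz":[4,0,0],"rot":[0,0,0]},{"xyz":[6,0,0],"rot":[0,0,0]},{"xyz":[10,0,0],"rot":[0,0,0]},{"xyz":[20,-5,0],"rot":[0,0,0]},{"xyz":[20,-50,0],"rot":[0,0,0]},{"xyz":[20,-100,0],"rot":[0,0,0]},{"xyz":[20,-147,0],"rot":[0,0,0]}]'; python3 go.py .525 -.027 .201 -3.2
```

```text
t: 11.8
ee_pos: [0.579, 0.0494, 0.0537]
eef_rot: [[0.998, 0.001, 0.055], [-0.055, -0.001, 0.998], [0.001, -1.0, -0.001]]
force: [2.6, -0.6, 1.1]
grip_width: -0.002
zlid 0.08264265769898227 zpl 0.03464180871097787 21327 17002
lid (array([0.52377227, 0.05340599]), np.float64(0.04500213535821725), np.float64(0.5646551724137931))
pl (array([0.52228279, 0.05360606]), np.float64(0.07366233924158266), np.float64(0.32265812650120096))
fixedR press 1.5930785514397272 1.1336473143933439
offset world [ 1.48948673 -0.20007049] press x,y mm 1.4982674809948855 -0.11663701613156566
t: 12.65
ee_pos: [0.5992, 0.048, 0.2031]
eef_rot: [[0.998, 0.001, 0.056], [-0.056, -0.002, 0.998], [0.001, -1.0, -0.002]]
force: [-0.9, 0.9, 1.3]
grip_width: 0.004
t 12.65 xyz [-69.9   2.1 -79. ] rot [ 0.1  -0.01  0.05] F [-0.88  0.86  1.34] p [0.5992 0.048  0.2031] yaw -3.21 q7 3.4
```

```bash
python3 -m creep '[{"xyz":[-30,0,-40],"rot":[0,0,0]},{"xyz":[-70,2,-79],"rot":[0.1,0,0]},{"xyz":[-70,2,-79],"rot":[0.1,0,0]},{"xyz":[-70,2,-79],"rot":[0.1,0,0]},{"xyz":[-70,2,-79],"rot":[0.1,0,0]}]'; python3 wm.py w15
python3 - <<'E'
from h import *
crop("w15v","w15c",150,410,0,200,3)
E
```

```text
t: 13.15
ee_pos: [0.526, -0.0262, 0.2015]
eef_rot: [[0.998, 0.002, 0.055], [-0.055, 0.0, 0.998], [0.002, -1.0, 0.0]]
force: [0.9, 1.3, -0.0]
grip_width: -0.007
zlid 0.08283718317056143 zpl 0.03473784575217498 9519 9537
lid (array([0.52827524, 0.05213218]), np.float64(0.04396817034753728), np.float64(1.0))
pl (array([0.52839467, 0.05212599]), np.float64(0.07393854128060426), np.float64(1.0))
fixedR press -0.1032552747863507 -0.20302563335507018
offset world [-0.11942503  0.00618987] press x,y mm -0.11957934516188759 -0.0004839536105470285
```

View pics/w15c.png

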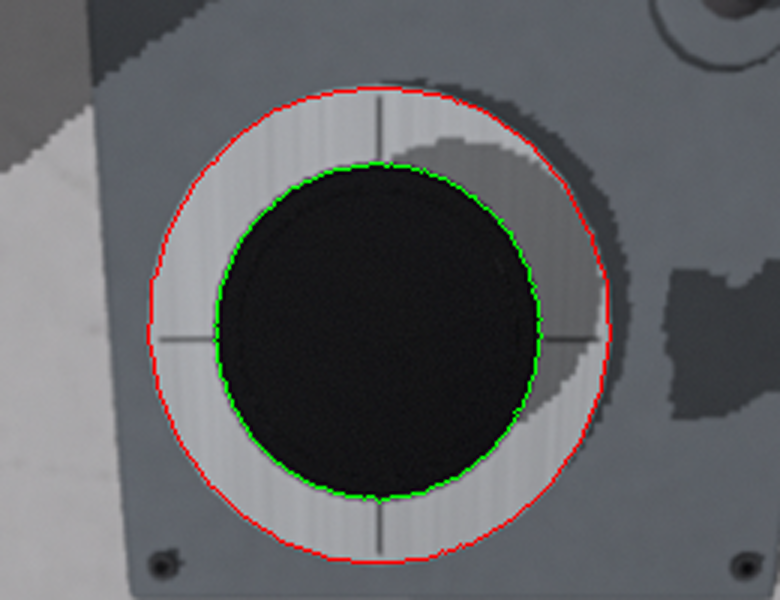

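```bash
python3 go.py .585 .209 .30 46; python3 -m creep '[{"xyz":[0,-40,5],"rot":[0,0,0]},{"xyz":[5,-80,30],"rot":[0,-7,0]},{"xyz":[15,-98,70],"rot":[0,-14,0]},{"xyz":[25,-98,110],"rot":[0,-21,0]},{"xyz":[35,-98,150],"rot":[0,-28,0]},{"xyz":[42,-98,190],"rot":[0,-35,0]},{"xyz":[46,-98,225],"rot":[0,-42,0]},{"xyz":[46,-98,238],"rot":[0,-49.2,0]}]' 0.4;python3 -m creep '[{"xyz":[0,0,0],"rot":[0,0,0]},{"xyz":[0,0,0],"rot":[0,0,0]}]';python3 go.py .585 .209 .30 46
python3 - <<'E'
from h import *
shot("wrist","w16"); shot("top","t16"); crop("t16","t16c",160,325,170,285,4.8)
E
```

```text
t 13.2 xyz [ 46.2 -98.7 237.9] rot [ 4.000e-02 -4.913e+01  7.000e-02] F [ 0.12 -0.4  -0.86] p [ 0.526  -0.0261  0.2013] yaw -3.13 q7 8.8
t: 14.0
ee_pos: [0.5849, 0.2145, 0.2982]
eef_rot: [[0.686, -0.0, -0.727], [0.727, -0.0, 0.686], [-0.0, -1.0, -0.0]]
force: [0.3, -0.4, -0.7]
grip_width: 0.601
t: 14.2
ee_pos: [0.5849, 0.2151, 0.2975]
eef_rot: [[0.688, -0.001, -0.726], [0.726, -0.001, 0.688], [-0.001, -1.0, 0.0]]
force: [0.2, -0.3, -0.3]
grip_width: 0.604
t 14.2 xyz [-4.4 -2.5 -4.3] rot [-0.    0.54 -0.06] F [ 0.16 -0.31 -0.34] p [0.5849 0.2151 0.2975] yaw 46.54 q7 31.2
```

View pics/w16.png

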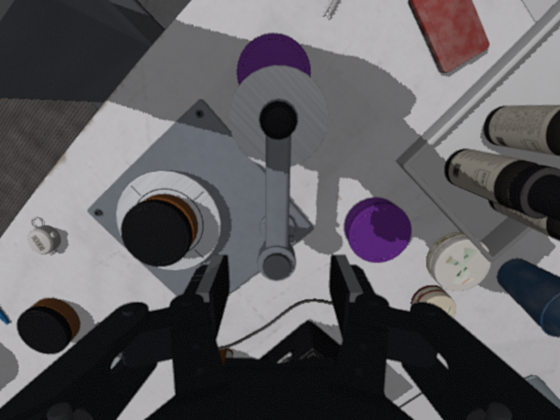

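View pics/t16c.png

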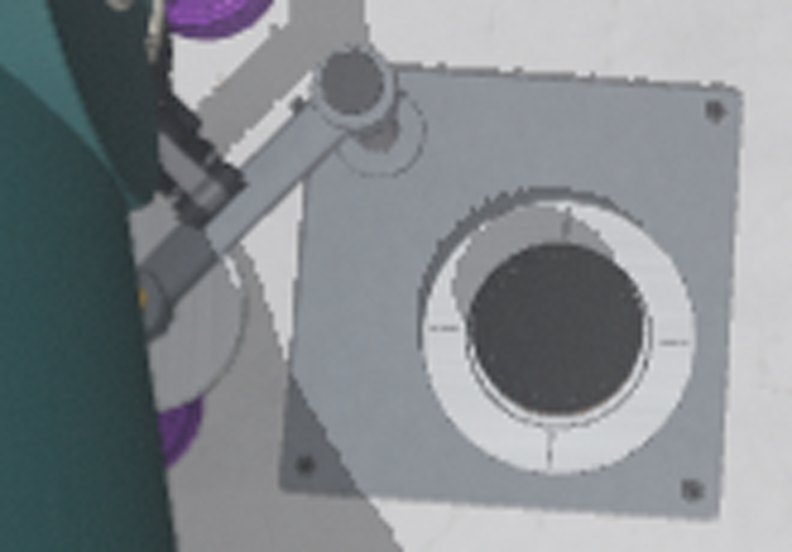

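Run:
```python
from meas import *
p=np.load("pics/t16rgb.npy").astype(int); x0,y0=245,205; g=p[y0:275,x0:310].max(2)
for th in (70,85,110):
  for c in cont(g<th,300): print('lid',rfit("top",c+[x0,y0],.0828,R=.045))
for c in cont(g>165,50): print('platen',rfit("top",c+[x0,y0],.035,R=.075))
T=pose(sensors.state())
w=np.load("pics/w16rgb.npy"); m=w[95:145,250:310].astype(int).max(2)<60
c=max(cont(m,50),key=len)+[250,95]; print('knob',rfit("wrist",c,.201,T,R=.015))
print('knob c',c.mean(0)); print(onplane("wrist",[[277.5,261]],.142,T))
```

```text
lid (array([0.52614645, 0.05111404]), np.float64(0.04278033331913597), np.float64(1.0))
lid (array([0.52602832, 0.05112904]), np.float64(0.04389927450647212), np.float64(1.0))
platen (array([0.52526809, 0.05048508]), np.float64(0.07367126602985709), np.float64(0.6083650190114068))
knob (array([0.53405244, 0.26239236]), np.float64(0.01475596418752814), np.float64(0.9856115107913669))
knob c [277.82733813 124.02877698]
[[0.63961291 0.16073471 0.142     ]]
```

```bash
python3 go.py .532 .2615 .25 46.3; python3 go.py .532 .2615 .174 46.3
```

```text
t 14.3 xyz [-1.8 48.1 71.5] rot [ 0.03  0.13 -0.03] F [-0.1  -0.45  0.06] p [0.5851 0.2136 0.2981] yaw 46.43 q7 31.3
t 14.3 xyz [ -1.8 124.1  71.6] rot [ 0.03  0.13 -0.03] F [-0.1  -0.45  0.06] p [0.5851 0.2136 0.2981] yaw 46.43 q7 31.3
```

```bash
python3 -m creep '[{"xyz":[-1,10,35],"rot":[0,0,0]},{"xyz":[-2,25,71],"rot":[0,0,0]},{"xyz":[-2,50,71.5],"rot":[0,0,0]},{"xyz":[-2,80,71.5],"rot":[0,0,0]},{"xyz":[-2,110,71.5],"rot":[0,0,0]},{"xyz":[-2,122,71.5],"rot":[0,0,0]},{"xyz":[-2,122,71.5],"rot":[0,0,0]}]'; python3 -c "
from h import *
shot('wrist','w17')"
```

```text
t: 15.0
ee_pos: [0.5316, 0.2603, 0.1752]
eef_rot: [[0.691, -0.002, -0.723], [0.723, -0.002, 0.691], [-0.003, -1.0, -0.0]]
force: [0.0, -0.7, 0.8]
grip_width: 0.604
```

View pics/w17.png

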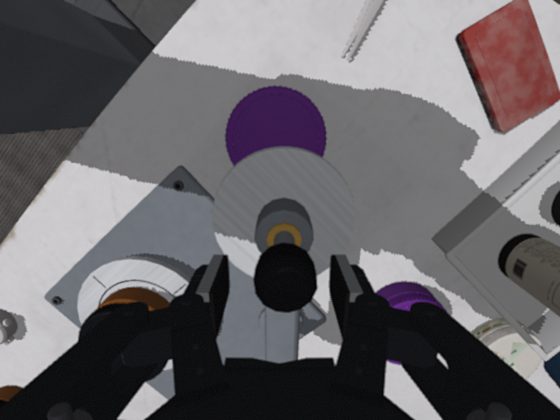

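```bash
python3 -m creep '[{"xyz":[0,0,0],"rot":[0,0,0]},{"xyz":[0,0,0],"rot":[0,0,0]},{"xyz":[0,0,0],"rot":[0,0,0]},{"xyz":[0,0,0],"rot":[0,0,0]},{"xyz":[0,0,0],"rot":[0,0,0]}]' 1 20
python3 - <<'E'
from h import *
s=sensors.state(); T=pose(s); p=T[:3,3]; print(p,s['force'])
c=np.array([.641,.1565])  # mean of top/wrist column
# platen centre mean (.527,.0514); column expected = + (.116,.1037)
C=np.array([.527,.0514])+[.116,.1037]; print('col',C)
r=p[:2]-C; print(np.hypot(*r),np.degrees(np.arctan2(r[1],r[0])))
r=p[:2]-c; print(np.hypot(*r),np.degrees(np.arctan2(r[1],r[0])))
E
```

```text
t: 15.55
ee_pos: [0.5327, 0.2605, 0.177]
eef_rot: [[0.691, 0.001, -0.723], [0.723, -0.001, 0.691], [0.0, -1.0, -0.001]]
force: [3.9, -3.0, 2.6]
grip_width: 0.334
[0.53274628 0.26053205 0.1770291 ] [ 3.89884064 -3.01181382  2.64230329]
col [0.643  0.1551]
0.15255097406416315 136.28063577537822
0.15013838641660318 136.13927359669012
```

```bash
python3 -m creep '[{"xyz":[-5.4,0,-0.1],"rot":[0,-2,0]},{"xyz":[-13.5,0,-0.6],"rot":[0,-5,0]},{"xyz":[-24,0,-1.9],"rot":[0,-9,0]},{"xyz":[-34.8,0,-4],"rot":[0,-13,0]},{"xyz":[-45.2,0,-6.8],"rot":[0,-17,0]},{"xyz":[-55.4,0,-10.3],"rot":[0,-21,0]},{"xyz":[-62.8,0,-13.4],"rot":[0,-24,0]},{"xyz":[-72.5,0,-18.1],"rot":[0,-28,0]}]'; python3 go.py .527 .0514 .176 131.8; python3 -c "
from h import *
shot('wrist','w18')"
```

```text
t: 16.35
ee_pos: [0.4961, 0.1958, 0.1774]
eef_rot: [[0.268, 0.002, -0.963], [0.963, -0.0, 0.268], [0.0, -1.0, -0.002]]
force: [6.2, -0.5, 2.1]
grip_width: 0.34
t 16.35 xyz [-130.8    1.5  -68.5] rot [ 1.300e-01 -5.733e+01 -5.000e-02] F [ 6.23 -0.53  2.11] p [0.4961 0.1958 0.1774] yaw 74.47 q7 55.7
```

View pics/w18.png

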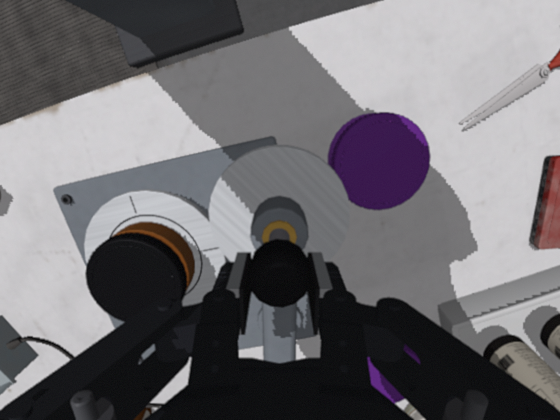

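```bash
python3 -m creep '[{"xyz":[-5.4,0,-1.1],"rot":[0,-2,0]},{"xyz":[-13.5,0,-2.6],"rot":[0,-5,0]},{"xyz":[-24,0,-3.9],"rot":[0,-9,0]},{"xyz":[-34.8,0,-6],"rot":[0,-13,0]},{"xyz":[-45.2,0,-8.8],"rot":[0,-17,0]},{"xyz":[-55.4,0,-12.3],"rot":[0,-21,0]},{"xyz":[-62.8,0,-15.4],"rot":[0,-24,0]},{"xyz":[-72.5,0,-20.1],"rot":[0,-28,0]}]'; python3 go.py .527 .0514 .176 131.8
```

```text
t: 17.2
ee_pos: [0.4949, 0.1193, 0.1771]
eef_rot: [[-0.221, -0.0, -0.975], [0.975, -0.001, -0.221], [-0.0, -1.0, 0.001]]
force: [-2.4, 1.4, 1.7]
grip_width: 0.338
t 17.2 xyz [-73.3   1.2 -16.3] rot [-4.000e-02 -2.901e+01 -2.000e-02] F [-2.39  1.44  1.75] p [0.4949 0.1193 0.1771] yaw 102.79 q7 90.4
```

```bash
python3 -m creep '[{"xyz":[-5.4,0,-0.1],"rot":[0,-2,0]},{"xyz":[-13.5,0,-0.6],"rot":[0,-5,0]},{"xyz":[-24,0,-1.9],"rot":[0,-9,0]},{"xyz":[-34.8,0,-4],"rot":[0,-13,0]},{"xyz":[-45.2,0,-6.8],"rot":[0,-17,0]},{"xyz":[-55.4,0,-10.3],"rot":[0,-21,0]},{"xyz":[-60.4,0,-12.3],"rot":[0,-23,0]},{"xyz":[-65,0,-14.4],"rot":[0,-25,0]}]'; python3 go.py .527 .0514 .176 131.8
```

```text
t: 18.0
ee_pos: [0.5237, 0.0599, 0.1773]
eef_rot: [[-0.614, -0.0, -0.79], [0.79, 0.0, -0.614], [0.001, -1.0, -0.0]]
force: [1.2, 3.1, 2.9]
grip_width: 0.339
t 18.0 xyz [-8.8  1.3  2.6] rot [ 0.   -3.96  0.03] F [1.17 3.07 2.92] p [0.5237 0.0599 0.1773] yaw 127.84 q7 122.1
```

```bash
python3 -m creep '[{"xyz":[-2,0,0],"rot":[0,-0.7,0]},{"xyz":[-4,0,0],"rot":[0,-1.4,0]},{"xyz":[-6,0,0],"rot":[0,-2.1,0]},{"xyz":[-7.5,0,0],"rot":[0,-2.7,0]},{"xyz":[-7.5,0,0],"rot":[0,-2.7,0]}]'; python3 go.py .527 .0514 .176 131.8
```

```text
t: 18.5
ee_pos: [0.5285, 0.0541, 0.1774]
eef_rot: [[-0.65, 0.0, -0.76], [0.76, 0.001, -0.65], [0.0, -1.0, -0.0]]
force: [1.0, 2.4, 2.8]
grip_width: 0.34
t 18.5 xyz [-1.1  1.4  2.9] rot [ 0.03 -1.24  0.02] F [1.02 2.38 2.77] p [0.5285 0.0541 0.1774] yaw 130.56 q7 125.5
```

```bash
python3 -m creep '[{"xyz":[-0.7,0,0],"rot":[0,-0.3,0]},{"xyz":[-1.4,0,0],"rot":[0,-0.6,0]},{"xyz":[-1.5,0,0],"rot":[0,-0.6,0]}]'; python3 go.py .527 .0514 .176 131.8;  python3 -m creep '[{"xyz":[-0.7,0,0],"rot":[0,-0.3,0]},{"xyz":[-1.4,0,0],"rot":[0,-0.5,0]},{"xyz":[-1.5,0,0],"rot":[0,-0.5,0]}]'; python3 go.py .527 .0514 .176 131.8
```

```text
t: 18.8
ee_pos: [0.5295, 0.053, 0.1774]
eef_rot: [[-0.658, 0.0, -0.753], [0.753, 0.001, -0.658], [0.0, -1.0, -0.001]]
force: [0.7, 2.9, 2.0]
grip_width: 0.338
t 18.8 xyz [0.5 1.4 2.9] rot [ 0.03 -0.63  0.02] F [0.66 2.86 2.01] p [0.5295 0.053  0.1774] yaw 131.17 q7 126.2
t: 19.1
ee_pos: [0.5297, 0.0528, 0.177]
eef_rot: [[-0.665, -0.002, -0.746], [0.746, 0.002, -0.665], [0.002, -1.0, 0.0]]
force: [-5.4, 8.1, 1.6]
grip_width: 0.336
t 19.1 xyz [0.8 1.  2.9] rot [-0.02 -0.08  0.14] F [-5.37  8.07  1.56] p [0.5297 0.0528 0.177 ] yaw 131.72 q7 126.9
```

```bash
python3 -m creep '[{"xyz":[0.4,0,0],"rot":[0,0,0]},{"xyz":[0.4,0,0],"rot":[0,0,0]}]'; python3 -m creep '[{"xyz":[0,0,0],"rot":[0,0,0]},{"xyz":[0,0,0],"rot":[0,0,0]},{"xyz":[0,0,0],"rot":[0,0,0]},{"xyz":[0,0,0],"rot":[0,0,0]}]' 0.4; python3 -c "
from h import *
shot('wrist','w19')";python3 go.py .5284 .0521 .22 131.8
```

```text
t: 19.3
ee_pos: [0.5295, 0.053, 0.1771]
eef_rot: [[-0.665, -0.002, -0.746], [0.746, 0.002, -0.665], [0.002, -1.0, 0.0]]
force: [1.6, 0.9, 1.4]
grip_width: 0.336
t: 19.7
ee_pos: [0.5294, 0.0528, 0.177]
eef_rot: [[-0.665, -0.002, -0.747], [0.747, 0.001, -0.665], [0.002, -1.0, 0.0]]
force: [0.6, -0.4, -0.1]
grip_width: 0.594
t 19.75 xyz [  0.2 -43.    1.3] rot [-0.02 -0.09  0.12] F [ 0.1  -0.56  0.47] p [0.5294 0.0529 0.177 ] yaw 131.71 q7 126.8
```

View pics/w19.png

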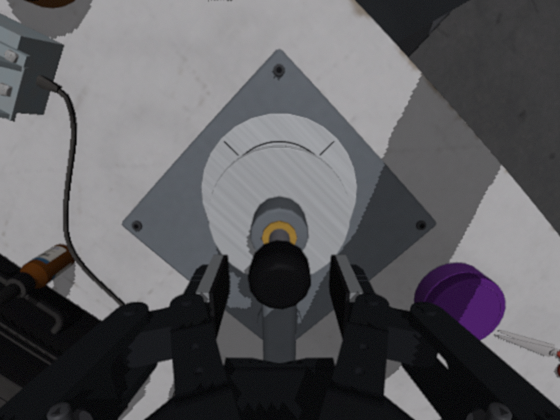

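```bash
python3 -m creep '[{"xyz":[0,-20,0],"rot":[0,0,0]},{"xyz":[0,-45,0.7],"rot":[0,0,0]},{"xyz":[0,-45,0.7],"rot":[0,0,0]}]';  python3 -m creep '[{"xyz":[0,0,0],"rot":[0,0,0]},{"xyz":[0,0,0],"rot":[0,0,0]},{"xyz":[0,0,0],"rot":[0,0,0]},{"xyz":[0,0,0],"rot":[0,0,0]},{"xyz":[0,0,0],"rot":[0,0,0]},{"xyz":[0,0,0],"rot":[0,0,0]}]' 1; python3 go.py .5284 .0521 .201 131.8; python3 -c "
from h import *
shot('wrist','w20')
print([np.round(sensors.state()['force'],2) for _ in range(4)])"
```

```text
t: 20.05
ee_pos: [0.5303, 0.0524, 0.2248]
eef_rot: [[-0.665, 0.002, -0.747], [0.747, 0.002, -0.665], [0.0, -1.0, -0.003]]
force: [-0.3, 0.8, 0.5]
grip_width: 0.598
t: 20.65
ee_pos: [0.5302, 0.0523, 0.2246]
eef_rot: [[-0.665, 0.002, -0.747], [0.747, 0.002, -0.665], [0.0, -1.0, -0.003]]
force: [0.0, 0.8, 0.4]
grip_width: 0.002
t 20.65 xyz [ 1.  23.6  1.5] rot [ 0.17 -0.11  0.01] F [0.05 0.8  0.4 ] p [0.5302 0.0523 0.2246] yaw 131.69 q7 126.1
[array([-0.26, -0.12,  0.47]), array([-0.26, -0.12,  0.47]), array([-0.26, -0.12,  0.47]), array([-0.26, -0.12,  0.47])]
```

View pics/w20.png

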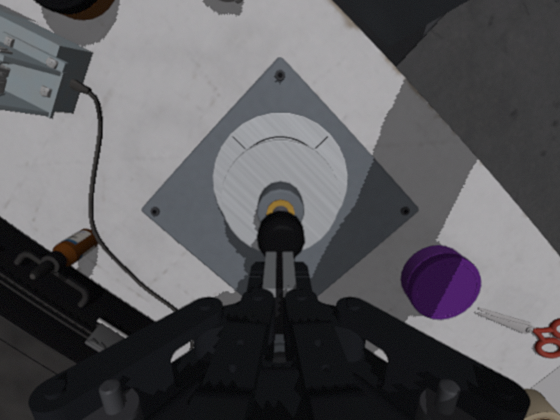

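Run:
```python
from meas import *
T=pose(sensors.state())
w=np.load("pics/w20rgb.npy"); m=w[195:252,245:320].astype(int).max(2)<50
c=max(cont(m,50),key=len)+[245,195]; c=c[c[:,1]<245]; print('knob',rfit("wrist",c,.198,T,R=.015,tol=.001),T[:3,3])
```

```text
knob (array([0.52439591, 0.04816623]), np.float64(0.013661238151879439), np.float64(0.9883720930232558)) [0.53020888 0.05235671 0.22463554]
```

```bash
python3 -m creep '[{"xyz":[0,8,3],"rot":[0.1,0,0]},{"xyz":[0,16,3],"rot":[0.1,0,0]},{"xyz":[0,20,3],"rot":[0.1,0,0]},{"xyz":[0,20,3],"rot":[0.1,0,0]}]'; python3 -m creep '[{"xyz":[0,2,0],"rot":[0,0,0]},{"xyz":[0,4,0],"rot":[0,0,0]},{"xyz":[0,6,0],"rot":[0,0,0]},{"xyz":[0,8,0],"rot":[0,0,0]},{"xyz":[0,10,0],"rot":[0,0,0]},{"xyz":[0,12,0],"rot":[0,0,0]},{"xyz":[0,14,0],"rot":[0,0,0]},{"xyz":[0,14,0],"rot":[0,0,0]}]'; python3 -c "
from h import *
shot('wrist','w21')"
```

```text
t: 21.1
ee_pos: [0.5276, 0.0504, 0.2037]
eef_rot: [[-0.665, -0.0, -0.747], [0.747, 0.001, -0.665], [0.001, -1.0, -0.0]]
force: [-0.4, -0.6, -0.3]
grip_width: 0.003
t: 21.9
ee_pos: [0.5277, 0.0504, 0.1896]
eef_rot: [[-0.665, -0.0, -0.747], [0.747, 0.001, -0.665], [0.001, -1.0, -0.0]]
force: [-0.7, 0.1, 3.9]
grip_width: 0.003
```

View pics/w21.png

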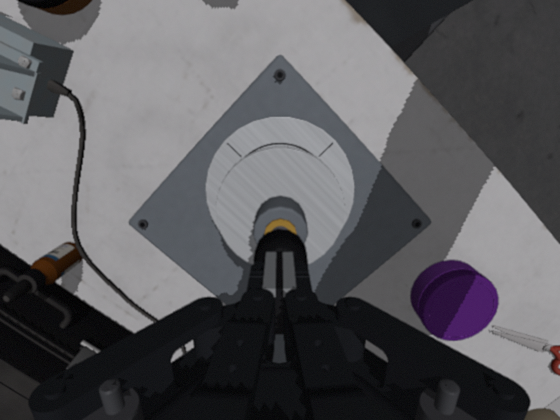

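```bash
python3 -m creep '[{"xyz":[0,1.5,0],"rot":[0,0,0]},{"xyz":[0,3,0],"rot":[0,0,0]},{"xyz":[0,4.5,0],"rot":[0,0,0]},{"xyz":[0,5,0],"rot":[0,0,0]},{"xyz":[0,5,0],"rot":[0,0,0]}]' | grep -E 'pos|force'; python3 -m creep '[{"xyz":[0,0.7,0],"rot":[0,0,0]},{"xyz":[0,1.3,0],"rot":[0,0,0]},{"xyz":[0,2,0],"rot":[0,0,0]},{"xyz":[0,2,0],"rot":[0,0,0]}]'| grep -E 'pos|force'
```

```text
ee_pos: [0.5277, 0.0504, 0.1847]
force: [-1.4, -0.1, 4.4]
ee_pos: [0.5277, 0.0503, 0.1826]
force: [-1.0, -0.5, 5.3]
```

```bash
python3 -m creep '[{"xyz":[0,0.5,0],"rot":[0,0,0]},{"xyz":[0,1,0],"rot":[0,0,0]},{"xyz":[0,1,0],"rot":[0,0,0]}]'| grep -E 'pos|force'; python3 -m creep '[{"xyz":[0,0.5,0],"rot":[0,0,0]},{"xyz":[0,1,0],"rot":[0,0,0]},{"xyz":[0,1,0],"rot":[0,0,0]}]'| grep -E 'pos|force'
```

```text
ee_pos: [0.5277, 0.0504, 0.1817]
force: [-1.7, -0.5, 8.1]
ee_pos: [0.5278, 0.0504, 0.181]
force: [-3.7, 0.4, 10.4]
```

```bash
python3 -m creep '[{"xyz":[0,0.5,0],"rot":[0,0,0]},{"xyz":[0,1,0],"rot":[0,0,0]},{"xyz":[0,1,0],"rot":[0,0,0]}]'| grep -E 'pos|force'
```

```text
ee_pos: [0.5278, 0.0504, 0.1802]
force: [-4.2, -0.6, 11.2]
```

```bash
for i in 1; do python3 -m creep '[{"xyz":[0,0.5,0],"rot":[0,0,0]},{"xyz":[0,1,0],"rot":[0,0,0]},{"xyz":[0,1,0],"rot":[0,0,0]}]'| grep -E 'pos|force'; done;  python3 -m creep '[{"xyz":[0,0.5,0],"rot":[0,0,0]},{"xyz":[0,1,0],"rot":[0,0,0]},{"xyz":[0,1,0],"rot":[0,0,0]}]'| grep -E 'pos|force'
```

```text
ee_pos: [0.5278, 0.0504, 0.1795]
force: [-3.4, -1.4, 10.0]
ee_pos: [0.5278, 0.0504, 0.1787]
force: [-3.3, -0.8, 11.5]
```

```bash
python3 -m creep '[{"xyz":[0,0.5,0],"rot":[0,0,0]},{"xyz":[0,1,0],"rot":[0,0,0]},{"xyz":[0,1,0],"rot":[0,0,0]}]'| grep -E 'pos|force'
```

```text
ee_pos: [0.5278, 0.0504, 0.178]
force: [-3.0, 0.1, 10.5]
```

```bash
python3 -m creep '[{"xyz":[0,0.5,0],"rot":[0,0,0]},{"xyz":[0,0.8,0],"rot":[0,0,0]},{"xyz":[0,0.8,0],"rot":[0,0,0]}]'| grep -E 'pos|force'
```

```text
ee_pos: [0.5278, 0.0504, 0.1775]
force: [-3.3, -0.3, 10.3]
```

```bash
python3 -m creep '[{"xyz":[0,0.4,0],"rot":[0,0,0]},{"xyz":[0,0.7,0],"rot":[0,0,0]},{"xyz":[0,0.7,0],"rot":[0,0,0]}]'| grep -E 'pos|force'
```

```text
ee_pos: [0.5278, 0.0504, 0.1771]
force: [-3.9, -1.3, 11.7]
```

```bash
python3 -m creep '[{"xyz":[0,0.4,0],"rot":[0,0,0]},{"xyz":[0,0.7,0],"rot":[0,0,0]},{"xyz":[0,0.7,0],"rot":[0,0,0]}]'| grep -E 'pos|force'; python3 -c "
from h import *
print(sensors.state()['force'])"
```

```text
ee_pos: [0.5278, 0.0504, 0.1767]
force: [-3.8, -0.0, 11.4]
[-3.80183053 -0.04978207 11.41894694]
```

```bash
python3 -m creep '[{"xyz":[0,0.4,0],"rot":[0,0,0]},{"xyz":[0,0.7,0],"rot":[0,0,0]},{"xyz":[0,0.7,0],"rot":[0,0,0]}]'| grep -E 'pos|force'
```

```text
ee_pos: [0.5278, 0.0504, 0.1763]
force: [-3.2, -0.1, 11.3]
```

```bash
python3 -m creep '[{"xyz":[0,0.4,0],"rot":[0,0,0]},{"xyz":[0,0.7,0],"rot":[0,0,0]},{"xyz":[0,0.7,0],"rot":[0,0,0]}]'| grep -E 'pos|force'
```

```text
ee_pos: [0.5278, 0.0503, 0.1759]
force: [-5.0, -0.1, 13.3]
```

```bash
python3 -m creep '[{"xyz":[0,0.4,0],"rot":[0,0,0]},{"xyz":[0,0.7,0],"rot":[0,0,0]},{"xyz":[0,0.7,0],"rot":[0,0,0]}]'| grep -E 'pos|force'
```

```text
ee_pos: [0.5278, 0.0504, 0.1757]
force: [-5.4, -0.5, 15.1]
```

```bash
python3 -m creep '[{"xyz":[0,-3,0],"rot":[0,0,0]},{"xyz":[0,-7,0],"rot":[0,0,0]},{"xyz":[0,-12,0],"rot":[0,0,0]},{"xyz":[0,-17,0],"rot":[0,0,0]},{"xyz":[0,-22,0],"rot":[0,0,0]},{"xyz":[0,-28,0],"rot":[0,0,0]},{"xyz":[0,-45,0],"rot":[0,0,0]},{"xyz":[0,-85,0],"rot":[0,0,0]}]';python3 go.py .42 .25 .30 85
```

```text
t: 27.25
ee_pos: [0.5263, 0.05, 0.2593]
eef_rot: [[-0.665, -0.004, -0.747], [0.747, 0.001, -0.665], [0.003, -1.0, 0.002]]
force: [-0.2, 0.7, 1.0]
grip_width: 0.002
t 27.25 xyz [220.2 -40.1 -53.5] rot [-0.21 46.68  0.12] F [-0.23  0.74  1.02] p [0.5263 0.05   0.2593] yaw 131.68 q7 125.8
```

```bash
python3 -m creep '[{"xyz":[30,-20,-8],"rot":[0,6,0]},{"xyz":[60,-40,-15],"rot":[0,12,0]},{"xyz":[95,-40,-25],"rot":[0,18,0]},{"xyz":[130,-40,-32],"rot":[0,25,0]},{"xyz":[165,-40,-40],"rot":[0,32,0]},{"xyz":[200,-40,-48],"rot":[0,39,0]},{"xyz":[230,-40,-53],"rot":[0,45,0]},{"xyz":[260,-40,-50],"rot":[0,47,0]}]'; python3 -m creep '[{"xyz":[35,0,25],"rot":[0,0,0]},{"xyz":[70,0,50],"rot":[0,0,0]},{"xyz":[105,0,75],"rot":[0,0,0]},{"xyz":[105,0,75],"rot":[0,0,0]}]'
python3 - <<'E'
from h import *
shot("top","t30"); shot("scene","s30"); crop("t30","t30c",160,325,170,285,4.8); crop("s30","s30c",150,330,145,290,4)
E
```

```text
t: 28.05
ee_pos: [0.3902, 0.2787, 0.3001]
eef_rot: [[0.096, -0.004, -0.995], [0.995, 0.001, 0.096], [0.0, -1.0, 0.004]]
force: [0.8, 1.0, 1.1]
grip_width: 0.002
t: 28.45
ee_pos: [0.322, 0.3946, 0.3004]
eef_rot: [[0.09, -0.005, -0.996], [0.996, 0.001, 0.09], [0.001, -1.0, 0.005]]
force: [0.8, -0.5, -0.9]
grip_width: -0.003
```

View pics/t30.png

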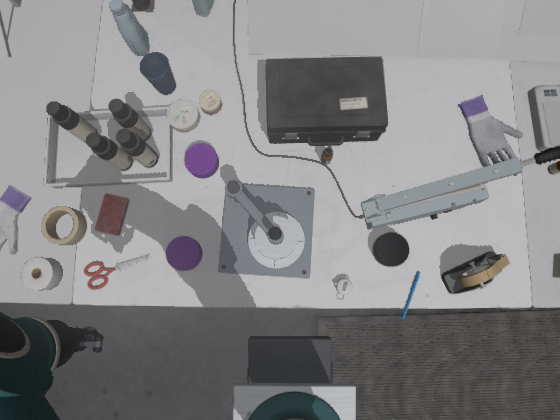

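View pics/s30c.png

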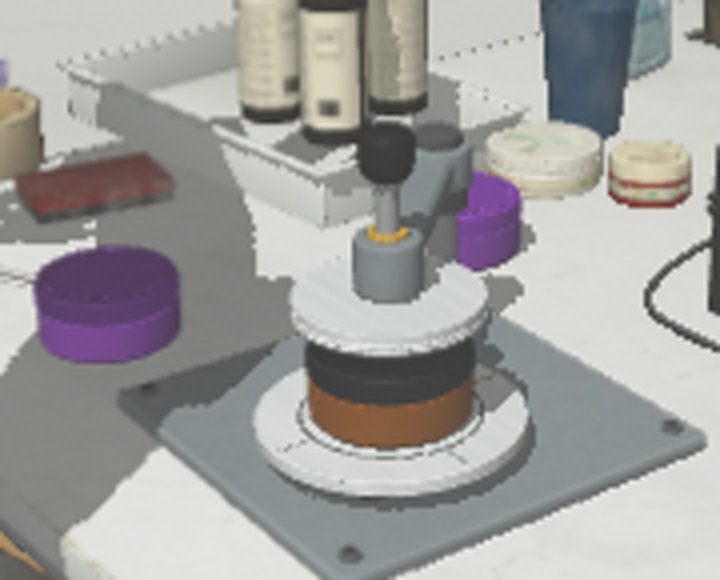

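View pics/t30c.png

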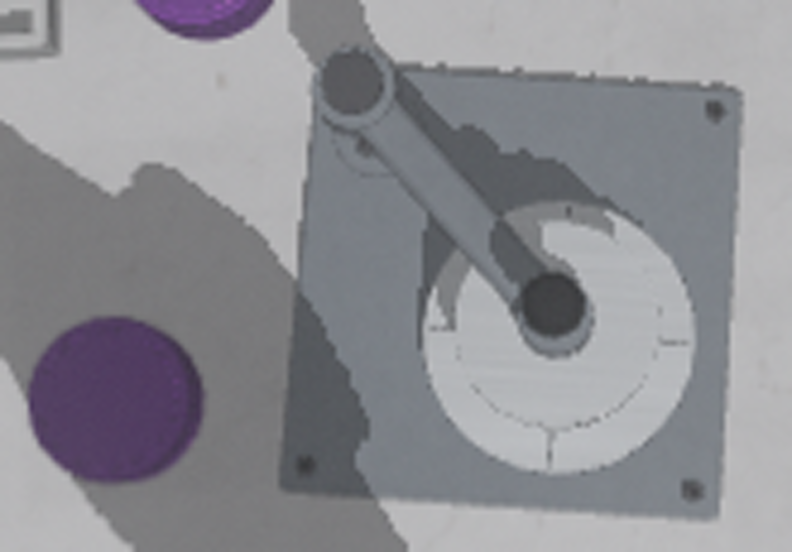

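Run:
```python
from meas import *
q=lambda u,v:(160+(u+.5)/4.8-.5,170+(v+.5)/4.8-.5)
k=onplane("top",[q(553,304)],.201)[0]; c=onplane("top",[q(352,83)],.142)[0]; r=(k-c)[:2]
print(k,c,np.hypot(*r)*1000,np.degrees(np.arctan2(r[1],r[0]))%360)
a=cv2.imread("pics/scene0.png")[205:270,205:275]; b=cv2.imread("pics/s30.png")[205:270,205:275]; d=cv2.imread("pics/s30.png")[295:352,310:380]
f=lambda i:cv2.resize(i,(390,480),interpolation=cv2.INTER_NEAREST)
cv2.imwrite("pics/cmp.png",np.hstack([cv2.resize(a,None,fx=5.5,fy=5.5,interpolation=0),cv2.resize(b,None,fx=5.5,fy=5.5,interpolation=0)]))
# vertical profile of black band at jar's centre column: predicted glass/lid joints in scene
jc=np.array([.5265,.0515]); o=np.linalg.inv(np.array(cams.camera_info("scene")["world_to_cam"]))[:3,3]
n=(o[:2]-jc)/np.hypot(*(o[:2]-jc)); e=jc+n*.045
for z in (.035,.063,.067,.068,.0780,.083): print(z,proj("scene",[[*e,z]]))
im=np.load("pics/s30rgb.npy"); u=int(round(proj("scene",[[*e,.06]])[0][0]))
for y in range(228,262): print(y,im[y,u].tolist(),end=' ')
```

```text
[0.52502043 0.05060639 0.201     ] [0.641721   0.15405285 0.142     ] 155.9493311503583 221.55462510825402
0.035 [[247.33097592 258.20400684]]
0.063 [[247.06564147 246.48443325]]
0.067 [[247.02769745 244.78526799]]
0.068 [[247.01821034 244.35949571]]
0.078 [[246.92331922 240.0801261 ]]
0.083 [[246.87586331 237.92563495]]
228 [204, 210, 204] 229 [200, 206, 202] 230 [197, 201, 198] 231 [216, 219, 216] 232 [197, 201, 197] 233 [200, 204, 200] 234 [91, 92, 91] 235 [62, 62, 61] 236 [62, 62, 61] 237 [61, 62, 61] 238 [65, 65, 64] 239 [65, 66, 66] 240 [74, 74, 75] 241 [65, 66, 66] 242 [65, 65, 64] 243 [67, 67, 66] 244 [66, 67, 66] 245 [66, 67, 66] 246 [99, 79, 65] 247 [130, 91, 62] 248 [134, 92, 63] 249 [134, 93, 62] 250 [135, 93, 62] 251 [132, 93, 61] 252 [133, 93, 63] 253 [133, 92, 63] 254 [133, 92, 62] 255 [132, 91, 62] 256 [113, 83, 64] 257 [118, 114, 108] 258 [214, 217, 214] 259 [136, 138, 137] 260 [214, 216, 214] 261 [213, 216, 213]
```

View pics/cmp.png

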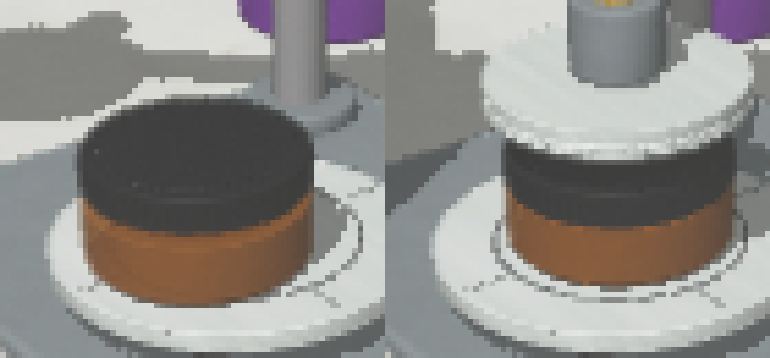

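```bash
python3 -c "
from bench import finish_job, sensors
print(sensors.state()['t'], finish_job())"
```

```text
the job is handed in; nothing more can be done
28.55 None
```

I handed the job in at 28.6 s. The jar is central in the ring, its lid is home, and the press arm is in over it with the plunger up.

- **Centring:** I tapped the jar from the front, then the right, then the rear. The highest sideways force I read was about 3 N. The last overhead wrist view put it about 0.1 mm off centre. The top camera put it about 1 mm off (0.9 mm in x, 0.6 mm in y). Both are well inside the bell's 3.5 mm clearance.
- **Swinging in:** I swung the arm by the gripped knob until the side force rose to about 10 N against the stop, then let go. In the top view the knob sits over the ring centre, 155.9 mm from the column. The arm angle is within about 0.3° of what I expected at the stop.
- **Pressing:** The force stayed at about 11 N while the lid went down. I stopped when it began rising steeply, at about 15 N, of which roughly 9 N was on the lid. This took about 2 mm more travel than I worked out beforehand, so I relied on the force rise.
- **Last pictures:** The scene view shows the lid rim at the height expected for a lid that is home, the visible glass about the right height, and the plunger back up. The finished jar, tally counter and dropper bottle are where they were, by eye. The robot is clear of everything.

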